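# Take the roller out of the dough sheeter for washing

## Task

Take the roller out of the dough sheeter so it can be washed: flip the red cam lever fully over to open it, then bring the white roller's axle out through the open mouths of the slots and lower it gently down the sloping runners, without ever letting it run or drop, until it lies still between the two black ribs of the tray. Leave the lever open and do not shift or knock over anything else on the table.

Things in the scene. Friction and masses are not known exactly. Their poses are not given: they have to be found in the camera images.
- sheeter: Bench dough sheeter fixed to the table: two blue side frames, 8 mm thick, inner faces at y -52 and +52 mm, highest z 159, on a steel tray 262 x 136 mm (floor z 6, end rim x -183, top z 16). Origin on the table between the frames; x points from the tray end to the back, y along the roller to the lever's side, z up. Between the frames stands only a rear brace (x 50 to 62, top z 29).
- seat (a point): Where the roller's centre is when seated (x 35, z 115 mm in the sheeter's frame). The two slots are 14.5 mm high, closed behind and above, open towards -x of the sheeter, and rise about 9 degrees from here to their mouths, so the roller stays in when the lever opens.
- roller: Loose white roller, 46 mm diameter, 100 mm long, about 0.5 kg, with a polished, slippery steel axle of 12 mm diameter and 146 mm total length whose ends lie in the two slots. Origin at the middle of its axis; its y axis is its own axis (it turns as it rolls). There is free room between the side frames in front of, behind and above it for fingers to straddle it.
- lever (a joint): Cam lever, angle in rad. It starts closed (0 to 0.15), its red handle leaning about 25 degrees towards the back (+x of the sheeter); pushing the handle over the top towards the tray (-x of the sheeter) opens it, to the stop at 1.7. Below about 0.7 its cam stands before the axle end and locks it. Stiff: it takes about 2 to 4 N at the handle and stays where it is left.
- pivot (a point): Pivot of the lever, at x 10, y 80, z 150 mm in the sheeter's frame. The lever swings in the sheeter's x-z plane at y 80; handle 16 mm thick. At joint value a the handle leans 0.436 - a rad from upright towards the back (+x), that is towards the tray once negative.
- lever_tip (a point): Point in the rounded end of the red handle, 98 mm from the pivot (the handle ends 8 mm beyond it).
- mouth (a point): Where the roller's centre is when its axle is on the crest in the slot mouths (x 10, z 119 mm in the sheeter's frame). From here two open-topped runners fall at 39 degrees towards -x of the sheeter, in a straight line to point runner_end; the roller runs down by itself if nothing holds it back.
- runner_end (a point): Where the roller's centre is when its axle is at the lower end of the runners (x -92, z 36 mm in the sheeter's frame).
- rest (a point): Where the roller's centre lies when it rests between the two ribs of the tray (x -108, z 31 mm in the sheeter's frame). The ribs are black rubber bars, 8 mm thick, along y, at x -92 (top z 11) and x -124 (top z 15).
- moka_pot: Bystander: aluminium moka pot with black handle, 94x155x174 mm, origin under its centre.
- jar: Bystander: glass coffee jar with red lid, 81 mm diameter, 145 mm high, origin under its centre.
- oil_bottle: Bystander: dark green oil bottle, 60 mm diameter, 272 mm high, origin under its centre.
- canister: Bystander: white canister with wooden lid, 102x102x140 mm, origin under its centre.
- tin: Bystander: tall tin with a dark speckled print and black lid, 131 mm diameter, 193 mm high, origin under its centre.
- tea_box: Bystander: tea carton, 69x145x67 mm, origin under its centre.
- apple: Bystander: red apple, 70 mm, origin under its centre.
- spoon: Bystander: spoon with purple handle, 192x39x16 mm, lying on the table near the robot, origin under its centre.

How it is judged:
By the outcome, as a careful person would: the job done as asked, in the order asked, and still so for the second after the job is handed in, with the robot touching nothing.
It also fails if it takes over 58 s, if anything falls off the work surface, if the arm or the gripper's body presses on something with over 40 N, if the wrist force passes 120 N, or if a joint passes its speed limit or range.

## Robot

A 6-joint arm with a two-finger parallel gripper is mounted at the origin on a cart in front of the work surface, level with it; the furniture and walls round the work are solid. World frame = base frame: x ahead of the robot, y to its left, z up, the work surface at z = 0. Lengths are in m, angles in rad, forces in N, time in s.
With the tool pointing down it reaches from about 0.35 to 0.85 m from the base axis. Payload 8.1 kg.
Tool frame: the origin (TCP) lies at the very end of the fingers, on their centre line; the grasp point (between the pads) lies 19 mm behind it; z points along the fingers, y is the line along which they close (so a half turn about z gives the same grasp; the last joint's range is limited). The gripper opens to 93 mm and grips with 3 to 60 N. Pads are 15 mm wide; open, the fingers measure 128 mm over their backs; the gripper's body (75 mm by 188 mm) begins 65 mm behind the grasp point.
Start: joints at [1.077, 0.13, 1.488, -0, 1.523, -0.085], TCP at [0.238, 0.551, 0.219] pointing down, gripper open.
Joint ranges: [-2.96, 2.96], [-0.89, 2.26], [0.02, 2.5], [-1.34, 4.48], [0, 2.73], [-2.66, 2.66]. Speed limits (rad/s): [2.39, 2.39, 2.79, 3.14, 3.14, 3.14].

## Interface

Orientations are given as a rotation vector (axis times angle).
In Python, from plant import robot gives the robot as it stands.
- The arm moves only by the tool play_rows, never from a script. Its argument "deltas" is one flat list of numbers, 5 for each row, row after row: the shift along the tool's x, y, z in mm, then the turn about the tool's z in degrees, then the finger opening in mm, from 0 to 93. A call has 1 to 10 rows; each row shifts and turns the commanded pose from where the row before left it, along the tool's axes as they then stand; what a row does not reach is not made up. A row lasts 1/12 s, in which the tool goes at most 41.7 mm and 7.16 degrees, less where a joint would pass 70% of its speed; a pose out of reach is approached as far as the arm can. A call with a gripper value outside its range is refused whole. The fingers move at their own pace and stop on an object; "newtons" is the grip in N (left out, the last holds). Time passes only in rows, so rows that do not move let the fingers close. It gives the time, the measured TCP pose, the force, the opening and the grip force at its end, in the units of the state.
- robot.read_state(): the state, without advancing time (a new reading comes with each control period).
- robot.read_camera(name): name is "scene" or "top" or "wrist"; returns a dict with "pixels" (420x560x3 uint8, blue, green, red), "mtx" (3x3 intrinsics, pixels), "eye" and "rotation" of the camera in the world. Camera axes: x right, y up, looking along -z (the intrinsics and any distortion apply to the point x, -y, -z); pixel columns grow to the right and rows downward; lengths in m; the calibration is good to about 2 mm. A picture is of the moment at which its call begins. There is no depth.
- robot.close_job(): hands the job in; it is judged then, once.
The state is a dict: "t": time; "q": joint angles; "dq": joint speeds; "joint_torque": joint torques, N m; "tool_pos": TCP position; "orientation": TCP orientation; "force": force on the tool from outside, world axes, zero at the start; "wrist_torque": the same for the moment, N m; "opening": finger opening in m; "gripper_force": force on a finger pad.
Only numpy, scipy, OpenCV 4.12 (cv2) and the standard library are available. Lean on these libraries where they do the work, as an engineer would, in place of code of your own. Each camera call takes 0.05 s, during which the arm holds its last target. There are 200 camera calls.

## Working session

There is one attempt and no reset: what is moved stays moved. The work goes in short steps, Python scripts to look and compute and a tool call to move; the robot and the scene stay as the last step left them, time stands still between calls to the robot, and variables do not carry over. Pictures are saved under pics/ and viewed, at most 10 in all, crops included, and the job is handed in when it is done.

Besides the shell and the picture viewer there is one more tool, called after "Call:" by a JSON object that holds its "op" and its "data". play_rows: Moves the arm, as the interface text tells. Its arguments: {"type":"object","properties":{"deltas":{"type":"array"},"newtons":{"type":"number"}},"required":["deltas"]}

```bash
mkdir -p pics; ls
cat > h.py <<'E'
import numpy as np, cv2
from plant import robot
def ray(c,u,v):
    K=c["mtx"]; d=np.linalg.inv(K)@[u,v,1.]; d=np.array([d[0],-d[1],-d[2]])
    return np.array(c["eye"]),np.array(c["rotation"])@d
def onz(c,u,v,z):
    o,d=ray(c,u,v); return o+d*(z-o[2])/d[2]
def proj(c,p):
    x=np.array(c["rotation"]).T@(np.array(p)-c["eye"]); k=c["mtx"]@[x[0],-x[1],-x[2]]; return k[:2]/k[2]
def snap(n,f):
    c=robot.read_camera(n); cv2.imwrite("pics/"+f,c["pixels"]); np.savez("pics/"+f+".npz",**{k:v for k,v in c.items() if not isinstance(v,(str,type(None)))}); return c
E
python3 - <<'E'
from h import *
for n in ("scene","top"):
    c=snap(n,n+"0.png"); print(c.keys(),c["eye"],c["mtx"],c["rotation"])
print(robot.read_state())
E
```

```text
pics
dict_keys(['pixels', 'mtx', 'eye', 'rotation']) [ 0.05631817 -0.84904667  0.89759617] [[434.96073748   0.         280.49742819]
 [  0.         434.96073748 210.19591198]
 [  0.           0.           1.        ]] [ 0.87825282 -0.22964892 -0.49051791]
dict_keys(['pixels', 'mtx', 'eye', 'rotation']) [ 0.27591763 -0.00239804  1.40569584] [[431.5315043    0.         280.78155258]
 [  0.         431.5315043  203.27610897]
 [  0.           0.           1.        ]] [ 0.14212576 -0.13993191 -1.59021412]
{'t': 0.1, 'q': array([ 1.07664807e+00,  1.31086327e-01,  1.48916051e+00,  5.89565396e-06,
        1.52300189e+00, -8.53820255e-02]), 'dq': array([ 0.00091032, -0.00141903, -0.00301457, -0.0002648 , -0.0004857 ,
        0.00065454]), 'joint_torque': array([ 1.06465559e-03, -5.61337674e+01, -4.93100488e+01,  7.71075231e-02,
        2.90568452e-02, -6.20157425e-05]), 'tool_pos': array([0.2382111 , 0.55013022, 0.21769736]), 'orientation': array([-6.37530609e-01, -3.07573480e+00,  2.48988225e-03]), 'force': array([ 0.06851799, -0.20759596,  0.2075646 ]), 'wrist_torque': array([-0.01703888,  0.05774707, -0.04414773]), 'gripper_force': 0.0, 'opening': 0.09313078633164565}
```

Rotation is a rotation vector.

```bash
sed -i 's/np.array(c\["rotation"\])/cv2.Rodrigues(np.array(c["rotation"]))[0]/' h.py; grep -n Rodr h.py
```

```text
5:    return np.array(c["eye"]),cv2.Rodrigues(np.array(c["rotation"]))[0]@d
9:    x=cv2.Rodrigues(np.array(c["rotation"]))[0].T@(np.array(p)-c["eye"]); k=c["mtx"]@[x[0],-x[1],-x[2]]; return k[:2]/k[2]
```

View pics/scene0.png

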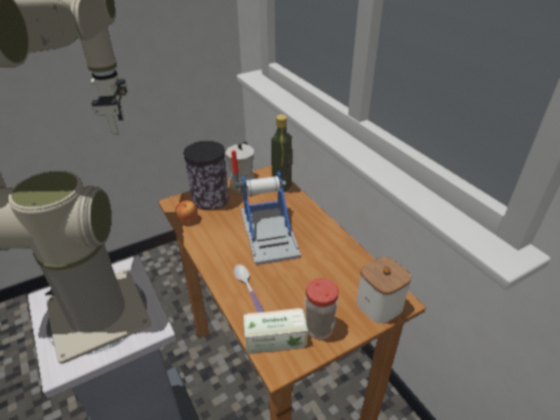

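View pics/top0.png

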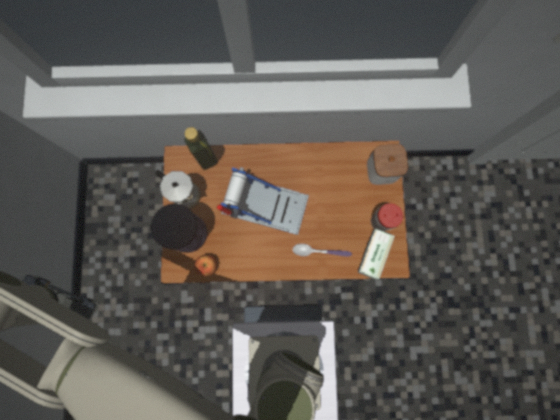

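Scene: sheeter with tray end near (275,250), roller (262,187), red lever (236,163). Top: tray end edge about (300,213), roller (236,187), lever (226,208).

Run:
```python
import cv2,numpy as np
a=cv2.imread("pics/top0.png")[160:245,205:320]; b=cv2.imread("pics/scene0.png")[140:270,220:310]
a=cv2.resize(a,None,fx=4,fy=4,interpolation=cv2.INTER_CUBIC); b=cv2.resize(b,None,fx=3.7,fy=3.7,interpolation=cv2.INTER_CUBIC)
H=max(a.shape[0],b.shape[0]); o=np.zeros((H,a.shape[1]+b.shape[1],3),np.uint8); o[:a.shape[0],:a.shape[1]]=a; o[:b.shape[0],a.shape[1]:]=b
print(o.shape,a.shape); cv2.imwrite("pics/crop.png",o)
```

```text
(481, 793, 3) (340, 460, 3)
```

View pics/crop.png

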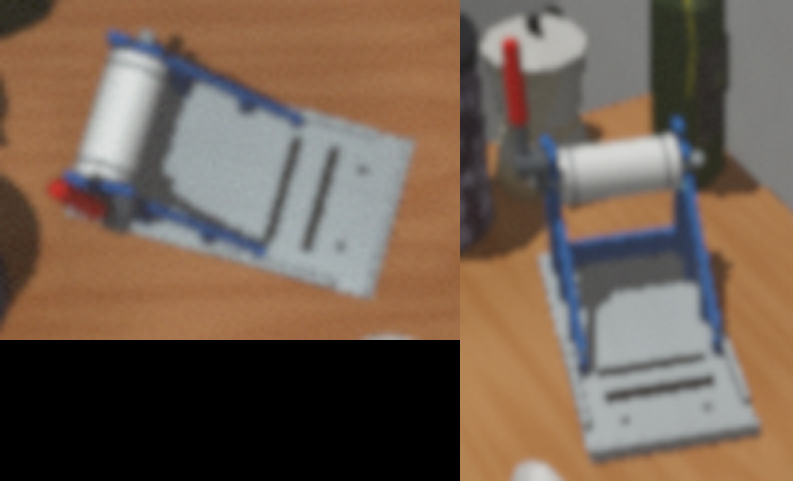

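Crop: tray front corners at top-image px (308.3,195) and (298.8,234.3), outer rib ends (289,197.5),(281.8,222); in scene corners (255.7,263),(300.5,255.7); roller and red lever clearly visible.

```bash
cat >> h.py <<'E'
def load(f):
    return dict(np.load("pics/"+f+".npz"))
def masks(c,box):
    x0,y0,x1,y1=box; p=c["pixels"].astype(int); b,g,r=p[...,0],p[...,1],p[...,2]
    m=np.zeros(b.shape,bool); m[y0:y1,x0:x1]=1
    red=m&(r>120)&(g<70)&(b<70); return red
E
python3 - <<'E'
from h import *
t=load("top0.png"); s=load("scene0.png")
A=onz(t,308.25,195,.016);B=onz(t,298.75,234.25,.016)
C=onz(s,300.5,255.7,.016);D=onz(s,255.7,263,.016)
print("top",A,B,np.linalg.norm(A-B)); print("scene",C,D,np.linalg.norm(C-D))
r1=onz(t,289,197.5,.015);r2=onz(t,281.75,222,.015);print("rib",r1,r2,np.linalg.norm(r1-r2))
for n,c,box in(("top",t,(205,160,320,245)),("scene",s,(220,140,310,270))):
    m=masks(c,box); v,u=np.nonzero(m); print(n,len(u),u.min(),u.max(),v.min(),v.max(),u.mean(),v.mean())
    p=c["pixels"].astype(int); w=np.zeros(m.shape,np.uint8); x0,y0,x1,y1=box
    w[y0:y1,x0:x1]=((p.min(2)>165)[y0:y1,x0:x1]); 
    k,l,st,ce=cv2.connectedComponentsWithStats(w)
    for i in range(1,k):
        if st[i,4]>80:
            print(st[i],ce[i],cv2.minAreaRect(np.argwhere(l==i)[:,::-1].astype(np.float32)))
E
```

```text
top [ 0.55279571 -0.09428693  0.016     ] [ 0.42432431 -0.05907949  0.016     ] 0.13320835198630496
scene [ 0.54971712 -0.0993827   0.016     ] [ 0.42507942 -0.06025337  0.016     ] 0.13063559420284404
rib [ 0.54617613 -0.03089922  0.015     ] [ 0.46567991 -0.00514723  0.015     ] 0.08451512842486145
top 22 217 228 205 214 220.1818181818182 207.9090909090909
[225 173  19  31 329] [234.06079027 188.2006079 ] ((234.05001831054688, 188.35000610351562), (11.067971229553223, 31.622774124145508), 18.434947967529297)
scene 77 232 236 152 172 233.83116883116884 162.4805194805195
[227 145  26  13 181] [241.49171271 151.07734807] ((239.5, 151.0), (12.0, 25.0), 90.0)
[247 177  32  11 249] [262.74698795 182.04016064] ((262.5218505859375, 182.1637420654297), (8.52455997467041, 31.256715774536133), 82.40535736083984)
[258 218  28  20 389] [270.98971722 228.04627249] ((270.5810852050781, 227.48648071289062), (15.946702003479004, 27.94782829284668), 80.53767395019531)
[254 238  44  22 390] [274.12051282 250.8974359 ] ((274.9924011230469, 248.3496551513672), (16.868085861206055, 42.72449493408203), 81.38435363769531)
```

Run:
```python
from h import *
t=load("top0.png")
for n,u,v,z in (("bottle top",194,134,.272),("moka top",176,186,.174),("tin top",175,226,.193),("rollertop",234,188.3,.138),("apple",206,264,.05)):
    print(n,onz(t,u,v,z))
from scipy.optimize import least_squares
s=load("scene0.png")
obs=[(t,(308.25,195),(-183,-68,16)),(t,(298.75,234.25),(-183,68,16)),(s,(300.5,255.7),(-183,-68,16)),(s,(255.7,263),(-183,68,16)),
(t,(285.4,209.75),(-124,0,15)),(t,(275.8,208),(-92,0,11)),(t,(234.05,188.3),(35,0,136)),
(s,(233.8,162.5),(10+.4226*55,80,150+.906*55))]
def X(p,q):
    sx=np.array([np.sin(p[2]),np.cos(p[2]),0]); sy=np.array([-np.cos(p[2]),np.sin(p[2]),0]); q=np.array(q)/1e3
    return np.array([p[0],p[1],0])+q[0]*sx+q[1]*sy+[0,0,q[2]]
f=lambda p:np.concatenate([proj(c,X(p,q))-uv for c,uv,q in obs])
r=least_squares(f,[.541,.097,.29],loss="soft_l1"); print(r.x,np.degrees(r.x[2])); print(f(r.x).reshape(-1,2).round(1))
```

```text
bottle top [0.68055883 0.23085454 0.272     ]
moka top [0.55760023 0.30175888 0.174     ]
tin top [0.43730116 0.29763972 0.193     ]
rollertop [0.55447003 0.13609514 0.138     ]
apple [0.33473381 0.23401852 0.05      ]
[0.54143671 0.10014236 0.29214565] 16.738712607401975
[[ 0.1 -0.3]
 [-1.1  0.2]
 [ 0.4 -1.5]
 [-1.2 -0.8]
 [ 0.2 -0. ]
 [ 0.3 -0.6]
 [ 0.8  1.1]
 [ 0.4  4.9]]
```

```bash
cat >> h.py <<'E'
P=[.54144,.10014,.29215]
def axes(p=P):
    return np.array([np.sin(p[2]),np.cos(p[2]),0]),np.array([-np.cos(p[2]),np.sin(p[2]),0])
def S(w,p=P):
    sx,sy=axes(p); d=np.array(w)-[p[0],p[1],0]; return np.array([d@sx,d@sy,d[2]])*1e3
def W(q,p=P):
    sx,sy=axes(p); return np.array([p[0],p[1],0])+(q[0]*sx+q[1]*sy+np.array([0,0,q[2]]))/1e3
def where(p=P):
    s=robot.read_state(); R=cv2.Rodrigues(s["orientation"])[0]; sx,sy=axes(p)
    a=np.degrees(np.arctan2(*R[1::-1,1])); a0=np.degrees(np.arctan2(sx[1],sx[0]))
    print("t",s["t"],"S",S(s["tool_pos"],p).round(1),"turn about tool z needed",round(a-a0,2),"tilt",R[:,2].round(3),"F",s["force"].round(1),"open",s["opening"],s["gripper_force"])
    return s,R
def go(q,p=P):
    s,R=where(p); d=R.T@(W(q,p)-s["tool_pos"])*1e3; print("tool delta",d.round(1),"rows",np.linalg.norm(d)/40)
E
python3 - <<'E'
from h import *
go((-20,20,330))
E
```

```text
t 0.1 S [343.6 420.  217.7] turn about tool z needed -6.68 tilt [-0.001 -0.001 -1.   ] F [ 0.1 -0.2  0.2] open 0.09313078633164565 0.0
tool delta [-439.6 -314.8 -111.8] rows 13.802062942256489
```

Call:
{"op": "play_rows", "data": {"deltas": [0,0,-38,-2.2,93,0,0,-38,-2.2,93,0,0,-36,-2.3,93,-25,-23,0,0,50,-25,-23,0,0,0,-25,-23,0,0,0,-25,-23,0,0,0,-25,-23,0,0,0,-25,-23,0,0,0,-25,-23,0,0,0]}}

```text
t: 0.93
tool_pos: [0.3601, 0.3445, 0.3302]
orientation: [-0.456, -3.108, 0.001]
force: [0.6, 0.1, -0.6]
opening: 0.0508
gripper_force: 0.0
```

Call:
{"op": "play_rows", "data": {"deltas": [-25,-23,0,0,0,-25,-23,0,0,0,-25,-23,0,0,0,-25,-23,0,0,0,-25,-23,0,0,0,-25,-23,0,0,0,-25,-23,0,0,0,-25,-23,0,0,0,-25,-18,0,0,0,0,0,0,0,0]}}

```text
t: 1.77
tool_pos: [0.5189, 0.0834, 0.3295]
orientation: [-0.464, -3.107, 0.003]
force: [1.4, 0.7, -0.6]
opening: 0.0005
gripper_force: 0.0
```

Run:
```python
from h import *
go((-20,20,330)); c=snap("wrist","w1.png"); print(c["eye"],c["mtx"][0,0])
for q in ((35,0,115),(10,80,150),(-183,68,16),(-183,-68,16),(-124,0,15),(51,80,239)): print(q,proj(c,W(q)).round(1))
```

```text
t 1.7667 S [-22.5  16.7 329.5] turn about tool z needed -0.24 tilt [-0.001 -0.002 -1.   ] F [ 1.4  0.7 -0.6] open 0.00046418715705679 0.0
tool delta [ 3.3  2.5 -0.5] rows 0.10416244728899064
[0.44154524 0.10622386 0.4951941 ] 365.45927264543906
(35, 0, 115) [333.4 192.4]
(10, 80, 150) [314.9 117.5]
(-183, 68, 16) [154.  122.5]
(-183, -68, 16) [164.1 223. ]
(-124, 0, 15) [203.6 174.4]
(51, 80, 239) [387.1 123.9]
```

View pics/w1.png

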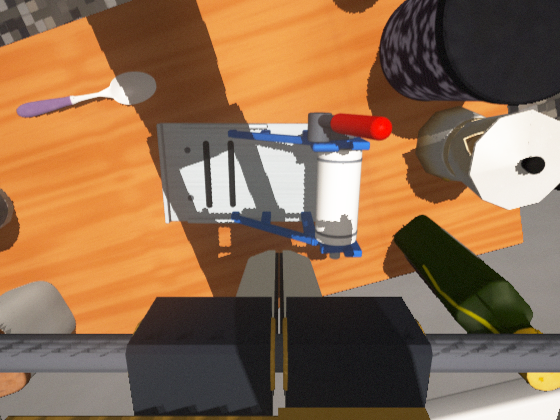

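Wrist view: tray end edge (160,124)-(167,222), ribs at columns 208 and 232 (rows 142–207), roller (338,197), pivot (320,126), red tip (385,127). Refine the pose from it.

Run:
```python
from h import *
from scipy.optimize import least_squares
c=load("w1.png"); t=load("top0.png"); s=load("scene0.png"); p=c["pixels"].astype(int)
def comp(m,seed,box):
    x0,y0,x1,y1=box; w=np.zeros(m.shape,np.uint8); w[y0:y1,x0:x1]=m[y0:y1,x0:x1]
    k,l,st,ce=cv2.connectedComponentsWithStats(w); i=np.argmax(st[1:,4])+1
    pts=np.argwhere(l==i)[:,::-1].astype(np.float32); print(seed,st[i],ce[i].round(1),cv2.minAreaRect(pts)); return ce[i]
dark=p.max(2)<70
r1=comp(dark,"outer",(198,135,220,215)); r2=comp(dark,"inner",(224,138,241,211))
ro=comp((p.min(2)>130)&(np.ptp(p,2)<25),"roller",(308,145,370,250))
red=comp((p[...,2]>110)&(p[...,1]<60)&(p[...,0]<60),"red",(320,100,400,150))
for q in((-124,0,15),(-92,0,11),(35,0,115)): print(q,proj(c,W(q)))
```

```text
outer [203 141   9  66 337] [207.2 171.5] ((206.9319610595703, 173.5030975341797), (65.20539855957031, 6.0846266746521), 87.39744567871094)
inner [228 141   7  65 304] [231.4 171.4] ((231.19760131835938, 173.00796508789062), (64.10938262939453, 5.182415962219238), 88.49256896972656)
roller [ 316  150   46   94 3321] [338.4 191.2] ((337.10992431640625, 195.25320434570312), (42.630943298339844, 93.39575958251953), 3.8785247802734375)
red [ 330  114   63   26 1241] [362.4 125.4] ((361.0538635253906, 125.06924438476562), (62.38947296142578, 23.938703536987305), 7.125016689300537)
(-124, 0, 15) [203.59714248 174.39399873]
(-92, 0, 11) [227.94997564 173.69173887]
(35, 0, 115) [333.36468665 192.43071658]
```

Run:
```python
from h import *
from scipy.optimize import least_squares
c=load("w1.png"); s=robot.read_state()
print("tcp px",proj(c,s["tool_pos"]),"eye S",S(c["eye"]))
p=c["pixels"]
g=p[100:240,150:180].astype(int)
# roller edges per row
for v in (165,180,195,210,225):
    row=p[v,300:380].astype(int).min(1); w=np.nonzero(row>120)[0]+300; print(v,w.min(),w.max())
for v in (150,165,180,195,205):
    r=p[v,150:245].astype(int).max(1); d=np.nonzero(r<75)[0]+150; print("rib",v,d)
obs=[((206.9,174),(-124,0,15)),((231.3,173.5),(-92,0,11)),((160,124),(-183,68,16)),((167,222),(-183,-68,16)),((338,194.5),(35,0,118))]
f=lambda P:np.concatenate([proj(c,W(q,P))-uv for uv,q in obs])
r=least_squares(f,P); print(r.x,np.degrees(r.x[2]),f(r.x).reshape(-1,2).round(1))
print("lever pred",[proj(c,W(q,r.x)).round(1) for q in ((10,80,150),(10+98*.4226,80,150+98*.906))])
cv2.imwrite("pics/c2.png",cv2.resize(p[105:265,150:400],None,fx=3.2,fy=3.2,interpolation=cv2.INTER_CUBIC))
```

```text
tcp px [283.84932059 264.13509557] eye S [-22.94480283  97.41412736 495.19409932]
165 300 361
180 300 360
195 300 359
210 300 358
225 316 356
rib 150 [185 186 187 188 189 203 204 205 206 207 208 228 229 230 231 232 233]
rib 165 [205 206 207 208 209 229 230 231 232 233]
rib 180 [206 207 208 209 210 230 231 232 233]
rib 195 [207 208 209 210 230 231 232 233 234]
rib 205 [207 208 209 210 211 231 232 233 234]
[0.54425082 0.10456829 0.30150442] 17.274930774483273 [[ 0.5  0.6]
 [ 0.4  0.6]
 [-1.6 -1.8]
 [ 0.2  0.8]
 [ 0.4  0.2]]
lever pred [array([321.2, 119.1]), array([395.8, 126.6])]
```

View pics/c2.png

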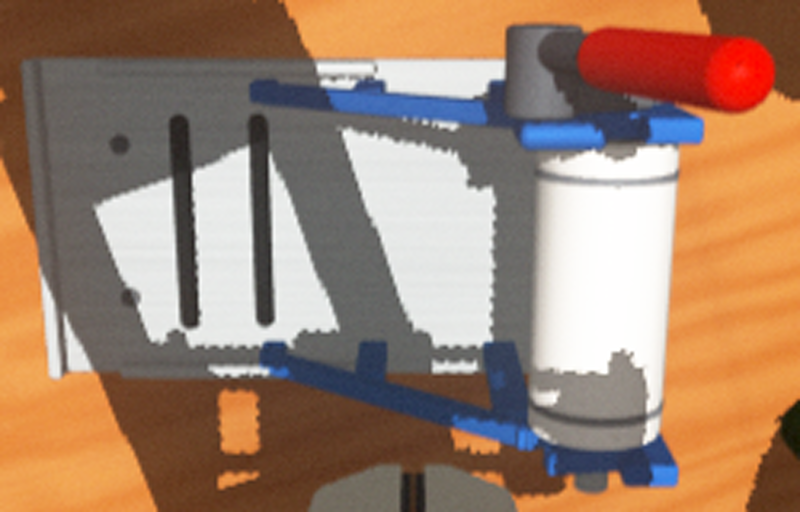

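Fingertips appear at (279,~252) and the picture confirms the pose within ~5 mm; good enough for the lever. Go behind the handle.

```bash
sed -i 's/^P=.*/P=[.5432,.1027,.297]/' h.py
python3 - <<'E'
from h import *
go((100,80,330))
E
```

```text
t 1.8167 S [-23.9  19.2 329.6] turn about tool z needed 0.07 tilt [-0.002 -0.001 -1.   ] F [-0.2  0.3  0.4] open 0.0002902829112905141 0.0
tool delta [ 60.6 124.   -0.5] rows 3.4504013974634105
```

Call:
{"op": "play_rows", "data": {"deltas": [15,31,0,0,0,15,31,0,0,0,15,31,0,0,0,15,31,0,0,0,0,0,30,0,0,0,0,35,0,0,0,0,35,0,0,0,0,15,0,0,0,0,0,0,0]}}

```text
t: 2.57
tool_pos: [0.4916, 0.2239, 0.2101]
orientation: [-0.453, -3.1, 0.006]
force: [-0.4, -0.1, 0.1]
opening: 0.0005
gripper_force: 0.0
```

Run:
```python
from h import *
go((100,80,215))
```

```text
t 2.5667 S [100.8  84.8 210.1] turn about tool z needed 0.38 tilt [-0.009 -0.003 -1.   ] F [-0.4 -0.1  0.1] open 0.00046736085752553224 0.0
tool delta [-4.8 -0.9 -4.9] rows 0.17272573609395817
```

Call:
{"op": "play_rows", "data": {"deltas": [-3,-5,-3,0,0,0,-10,0,0,0,0,-10,0,0,0,0,-10,0,0,0,0,-10,0,0,0,0,-10,0,0,0,0,-10,0,0,0,0,0,0,0,0]}}

```text
t: 3.23
tool_pos: [0.4793, 0.1588, 0.2191]
orientation: [0.459, 3.107, -0.001]
force: [0.2, -1.2, 1.0]
opening: 0.0005
gripper_force: 0.0
```

Call:
{"op": "play_rows", "data": {"deltas": [0,-8,0,0,0,0,-8,0.5,0,0,0,-7,0.7,0,0,0,-7,2.5,0,0,0,-7,3,0,0,0,-7,3.5,0,0,0,-6,5,0,0,0,-5,5,0,0,0,-5,6,0,0,0,0,0,0,0]}}

```text
t: 4.07
tool_pos: [0.4614, 0.1021, 0.1908]
orientation: [-0.458, -3.106, 0.002]
force: [0.2, 0.2, 0.4]
opening: 0.0004
gripper_force: 0.1
```

Run:
```python
from h import *
go((-35,80,170)); snap("scene","s2.png")
```

```text
t 4.0667 S [-24.5  78.1 190.8] turn about tool z needed 0.25 tilt [-0.002 -0.001 -1.   ] F [0.2 0.2 0.4] open 0.0004339862476755404 0.093120695091784
tool delta [  1.9 -10.5  20.8] rows 0.5835431445991828
```

Call:
{"op": "play_rows", "data": {"deltas": [0,-3,5,0,0,0,-3,5,0,0,0,-2,4,0,0,0,-1,3,0,0]}}

```text
t: 4.45
tool_pos: [0.4596, 0.0942, 0.1751]
orientation: [0.457, 3.108, -0.001]
force: [-0.7, -1.2, 5.4]
opening: 0.0004
gripper_force: 2.1
```

Call:
{"op": "play_rows", "data": {"deltas": [0,-1,3,0,0,0,0,0,0,0]}}

```text
t: 4.62
tool_pos: [0.4596, 0.0936, 0.1732]
orientation: [0.457, 3.107, -0.0]
force: [-2.0, -0.8, 11.0]
opening: 0.0006
gripper_force: 4.4
```

Run:
```python
from h import *
where(); c=snap("scene","s3.png"); w=snap("wrist","w3.png")
cv2.imwrite("pics/c3.png",np.hstack([cv2.resize(c["pixels"][130:250,200:320],(400,400),interpolation=cv2.INTER_CUBIC),cv2.resize(w["pixels"][:300,140:440],(400,400))]))
```

```text
t 4.6167 S [-33.2  77.2 173.2] turn about tool z needed 0.3 tilt [ 0.001 -0.    -1.   ] F [-2.  -0.8 11. ] open 0.0006465854048601112 4.386063069147415
```

View pics/c3.png

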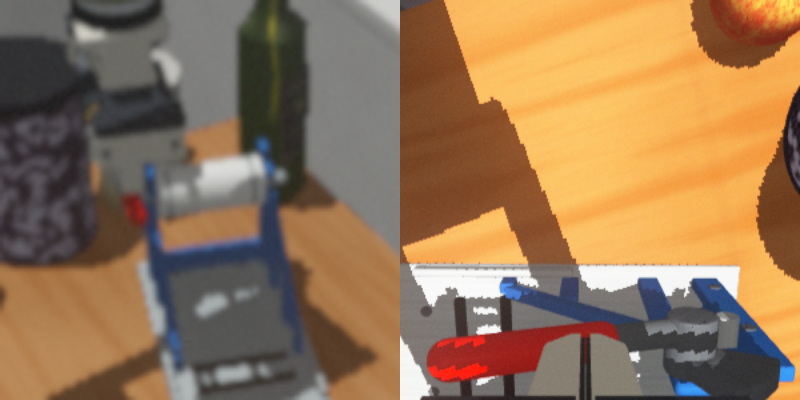

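Lever lies over towards the tray, against the stop (11 N). One more 2 mm press, then retreat up, open and go above the roller.

Call:
{"op": "play_rows", "data": {"deltas": [0,0,2,0,0,0,0,0,0,0]}}

```text
t: 4.88
tool_pos: [0.4598, 0.0935, 0.1727]
orientation: [0.456, 3.107, -0.0]
force: [-7.2, -2.2, 21.2]
opening: 0.0005
gripper_force: 9.0
```

Call:
{"op": "play_rows", "data": {"deltas": [0,0,-20,0,0,0,0,-30,0,0,-25,20,-10,0,80,-25,23,0,0,80,-26,23,0,0,80,0,0,10,0,80,0,0,20,0,80,0,0,0,0,80,0,0,0,0,80]}}

```text
t: 5.63
tool_pos: [0.5495, 0.1349, 0.1983]
orientation: [-0.456, -3.104, 0.002]
force: [-0.5, -0.5, 0.5]
opening: 0.0426
gripper_force: 0.0
```

Run:
```python
from h import *
go((35,0,200)); w=snap("wrist","w4.png"); s=robot.read_state()
print(proj(w,s["tool_pos"]),proj(w,W((35,0,115))),S(w["eye"]))
```

```text
t 5.6333 S [ 32.6   3.4 198.3] turn about tool z needed 0.31 tilt [-0.005 -0.001 -1.   ] F [-0.5 -0.5  0.5] open 0.04262439659697629 0.0
tool delta [-3.4  2.3 -1.7] rows 0.11155235223428453
[281.10358044 269.96505757] [283.27034256 220.43930989] [ 31.43477698  83.40842668 364.32408532]
```

View pics/w4.png

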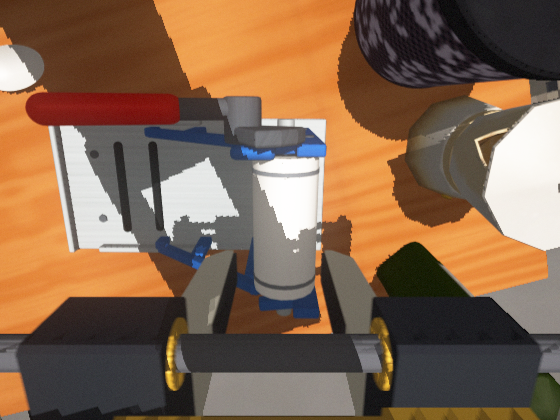

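Fingers straddle the roller: finger inner tips at columns ~238 and ~323, roller columns ~252–318; lever at its stop, (30–260,108).

Run:
```python
from h import *
w=load("w4.png"); p=w["pixels"].astype(int)
for v in (185,205,225,245,265,280):
    r=p[v,240:335]; g=(np.ptp(r,1)<25)&(r.min(1)>85); n=np.nonzero(g)[0]+240; print(v,n.min(),n.max(),len(n))
for y in (45,20,0,-20,-45):
    q=np.array([35,y,115.]); e=S(w["eye"]); dx,dz=q[0]-e[0],e[2]-115; 
    a=np.arctan2(dx,dz); L=np.hypot(dx,dz); t=np.arcsin(23/L)
    print(y,[proj(w,W((e[0]+dz*np.tan(a+k*t),y,115))).round(1) for k in(-1,1)])
```

```text
185 240 322 83
205 240 321 82
225 240 321 82
245 240 320 77
265 254 334 67
280 254 334 51
45 [array([250.1, 157.8]), array([317.6, 158.2])]
20 [array([250.7, 193.3]), array([316.4, 193.6])]
0 [array([251.2, 220.3]), array([315.4, 220.6])]
-20 [array([251.6, 246.1]), array([314.5, 246.4])]
-45 [array([252.2, 276.9]), array([313.4, 277.2])]
```

Call:
{"op": "play_rows", "data": {"deltas": [-3,4,0,0,80,0,0,0,0,80,0,0,0,0,80,0,0,20,0,80,0,0,20,0,80,0,0,20,0,80,0,0,20,0,80,0,0,14,0,80,0,0,0,0,80,0,0,0,0,80]}}

```text
t: 6.52
tool_pos: [0.5547, 0.1379, 0.1064]
orientation: [-0.457, -3.107, 0.0]
force: [0.4, 0.2, 0.6]
opening: 0.0803
gripper_force: 0.0
```

Run:
```python
from h import *
go((36,0,100)); w=snap("wrist","w5.png")
```

```text
t 6.5167 S [ 37.   -0.7 106.4] turn about tool z needed 0.29 tilt [-0.001 -0.    -1.   ] F [0.4 0.2 0.6] open 0.08026839180283975 0.0
tool delta [ 0.7 -1.   6.4] rows 0.16355116602689151
```

View pics/w5.png

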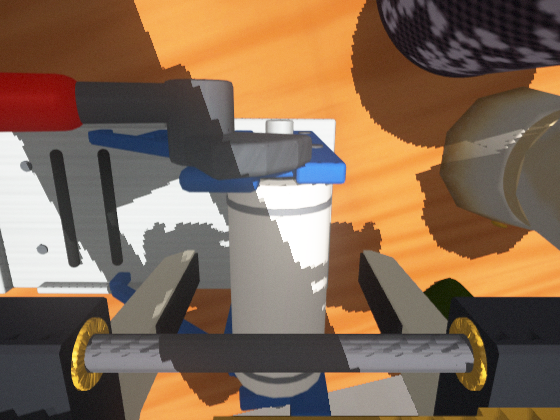

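Roller (cols 230–330) is well centred between fingers (200, 358). Lower 6 mm and close gently.

Call:
{"op": "play_rows", "data": {"deltas": [0,0,6,0,80,0,0,0,0,60,0,0,0,0,52,0,0,0,0,48,0,0,0,0,46,0,0,0,0,43,0,0,0,0,40,0,0,0,0,40], "newtons": 6}}

```text
t: 7.23
tool_pos: [0.5552, 0.1376, 0.1006]
orientation: [0.457, 3.108, -0.001]
force: [-0.5, -3.0, 2.8]
opening: 0.0455
gripper_force: 6.0
```

Run:
```python
from h import *
where()
```

```text
t 7.2333 S [ 36.9  -1.2 100.6] turn about tool z needed 0.29 tilt [-0.    -0.001 -1.   ] F [-0.5 -3.   2.8] open 0.04550713010365979 5.998067557811737
```

Run:
```python
from h import *
print(robot.read_state()["q"]); c=robot.read_camera("scene"); p=c["pixels"]
s=robot.read_state(); print(proj(c,s["tool_pos"]))
cv2.imwrite("pics/c6.png",cv2.resize(p[40:230,170:370],(800,600),interpolation=cv2.INTER_CUBIC))
```

```text
[ 1.53775602e-01  1.41995378e-01  1.69583997e+00 -6.70362903e-04
  1.30392462e+00 -1.12490998e+00]
[262.32282152 189.5911457 ]
```

View pics/c6.png

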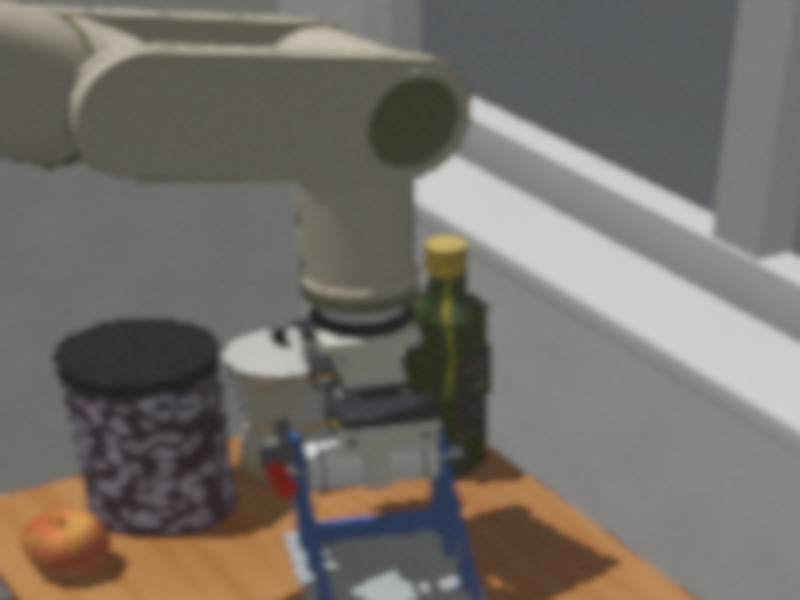

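A dark bracket (camera) sticks out on the lever's side of the gripper at (315,355); near the tray it could meet the open lever, so I release and regrip with a half turn.

Call:
{"op": "play_rows", "data": {"deltas": [0,0,0,0,80,0,0,0,0,80,0,0,0,0,80,0,0,0,0,80,0,0,-20,0,80,0,0,-30,0,80,0,0,-30,0,80,0,0,-25,0,80,0,0,0,7,80,0,0,0,7,80]}}

```text
t: 8.12
tool_pos: [0.5567, 0.1384, 0.2084]
orientation: [0.839, 3.023, 0.003]
force: [0.4, -1.0, -1.0]
opening: 0.0801
gripper_force: 0.0
```

Call:
{"op": "play_rows", "data": {"deltas": [0,0,0,7,80,0,0,0,7,80,0,0,0,7,80,0,0,0,7,80,0,0,0,7,80,0,0,0,7,80,0,0,0,7,80,0,0,0,7,80,0,0,0,7,80,0,0,0,7,80]}}

```text
t: 8.95
tool_pos: [0.5551, 0.1382, 0.2054]
orientation: [-2.425, -1.997, -0.0]
force: [-1.0, -0.4, -0.4]
opening: 0.0801
gripper_force: 0.0
```

Call:
{"op": "play_rows", "data": {"deltas": [0,0,0,7,80,0,0,0,7,80,0,0,0,7,80,0,0,0,7,80,0,0,0,7,80,0,0,0,7,80,0,0,0,7,80,0,0,0,7,80,0,0,0,7,80,0,0,0,7,80]}}

```text
t: 9.78
tool_pos: [0.5551, 0.1381, 0.2054]
orientation: [-3.132, -0.245, -0.0]
force: [-0.3, 0.4, 0.1]
opening: 0.0803
gripper_force: 0.0
```

Call:
{"op": "play_rows", "data": {"deltas": [0,0,0,7,80,0,0,0,5.5,80,0,0,0,0,80,0,0,0,0,80]}}

```text
t: 10.12
tool_pos: [0.5551, 0.1381, 0.2054]
orientation: [-3.14, 0.083, 0.0]
force: [0.5, -0.1, -0.4]
opening: 0.0799
gripper_force: 0.0
```

Run:
```python
from h import *
go((36.5,-1,100))
```

```text
t 10.1167 S [ 37.3  -1.  205.4] turn about tool z needed -166.02 tilt [-0.  0. -1.] F [ 0.5 -0.1 -0.4] open 0.0798922991558156 0.0
tool delta [ -0.2   0.8 105.4] rows 2.634895236087373
```

Call:
{"op": "play_rows", "data": {"deltas": [0,0,0,7,80,0,0,0,7,80,0,0,0,0,80,0,0,25,0,80,0,0,25,0,80,0,0,25,0,80,0,0,20,0,80,0,0,10,0,80,0,0,0,0,80]}}

```text
t: 10.87
tool_pos: [0.5531, 0.1377, 0.0975]
orientation: [3.106, -0.463, -0.008]
force: [-0.5, -0.2, 0.1]
opening: 0.08
gripper_force: 0.0
```

Call:
{"op": "play_rows", "data": {"deltas": [0,0,0,0,60,0,0,0,0,52,0,0,0,0,48,0,0,0,0,46,0,0,0,0,43,0,0,0,0,40,0,0,0,0,40], "newtons": 6}}

```text
t: 11.45
tool_pos: [0.5555, 0.1375, 0.1011]
orientation: [3.106, -0.47, 0.001]
force: [-0.9, -3.6, 3.7]
opening: 0.0459
gripper_force: 6.0
```

Run:
```python
from h import *
where(); print(robot.read_state()["q"])
```

```text
t 11.45 S [ 36.9  -1.6 101.1] turn about tool z needed -180.2 tilt [ 0.001 -0.001 -1.   ] F [-0.9 -3.6  3.7] open 0.04594216170499452 6.00141741335392
[ 1.53670193e-01  1.41434004e-01  1.69539800e+00 -8.91995372e-04
  1.30410055e+00  2.02521393e+00]
```

Call:
{"op": "play_rows", "data": {"deltas": [0,0,0,0,40,0,0,0,0,40,0,1,-0.7,0,40,0,1,-0.6,0,40,0,2,-0.4,0,40,0,2,-0.4,0,40,0,2,-0.3,0,40,0,2,-0.3,0,40], "newtons": 30}}

```text
t: 12.12
tool_pos: [0.5519, 0.1283, 0.1028]
orientation: [3.106, -0.47, -0.001]
force: [1.2, 1.3, -1.6]
opening: 0.0451
gripper_force: 30.0
```

Run:
```python
from h import *
where()
```

```text
t 12.1167 S [ 27.1  -0.8 102.8] turn about tool z needed -180.2 tilt [-0.001  0.    -1.   ] F [ 1.2  1.3 -1.6] open 0.04514533463619696 29.999952614307404
```

Call:
{"op": "play_rows", "data": {"deltas": [0,2.5,-0.4,0,40,0,2.5,-0.4,0,40,0,2.5,-0.4,0,40,0,2.5,-0.4,0,40,0,2.5,-0.4,0,40,0,2.5,-0.4,0,40,0,0,0,0,40]}}

```text
t: 12.7
tool_pos: [0.5474, 0.1133, 0.1053]
orientation: [3.105, -0.471, -0.001]
force: [0.0, 0.1, -3.5]
opening: 0.0455
gripper_force: 30.0
```

Run:
```python
from h import *
where()
```

```text
t 12.7 S [ 11.4  -0.9 105.3] turn about tool z needed -180.22 tilt [-0.001 -0.001 -1.   ] F [ 0.   0.1 -3.5] open 0.04547988998612644 29.999343752861023
```

Call:
{"op": "play_rows", "data": {"deltas": [0,2,0,0,40,0,3,2.4,0,40,0,3,2.4,0,40,0,3,2.4,0,40,0,3,2.4,0,40,0,3,2.5,0,40,0,3,2.5,0,40,0,3,2.5,0,40,0,3,2.5,0,40,0,3,2.5,0,40]}}

```text
t: 13.53
tool_pos: [0.5391, 0.0861, 0.0831]
orientation: [3.106, -0.47, -0.0]
force: [-1.0, 0.2, -3.1]
opening: 0.0451
gripper_force: 30.0
```

Run:
```python
from h import *
where()
```

```text
t 13.5333 S [-17.1  -0.9  83.1] turn about tool z needed -180.21 tilt [-0. -0. -1.] F [-1.   0.2 -3.1] open 0.04514775510912369 29.999398291110992
```

Call:
{"op": "play_rows", "data": {"deltas": [0,3.5,2.85,0,40,0,3.5,2.85,0,40,0,3.5,2.85,0,40,0,3.5,2.85,0,40,0,3.5,2.85,0,40,0,3.5,2.85,0,40,0,3.5,2.85,0,40,0,3.5,2.85,0,40,0,3.5,2.85,0,40,0,3.5,2.85,0,40]}}

```text
t: 14.37
tool_pos: [0.5287, 0.0527, 0.0547]
orientation: [-3.106, 0.47, -0.0]
force: [0.1, 0.3, -3.8]
opening: 0.0455
gripper_force: 30.0
```

Call:
{"op": "play_rows", "data": {"deltas": [0,3.5,2.85,0,40,0,3.5,2.85,0,40,0,3.5,2.85,0,40,0,3.5,2.85,0,40,0,3.5,2.85,0,40,0,3.5,2.85,0,40,0,3.5,2.85,0,40,0,3.5,2.85,0,40,0,0,0,0,40]}}

```text
t: 15.12
tool_pos: [0.5198, 0.0256, 0.0313]
orientation: [3.106, -0.471, -0.002]
force: [0.3, -0.1, -3.2]
opening: 0.0456
gripper_force: 30.0
```

Run:
```python
from h import *
where()
```

```text
t 15.1167 S [-80.5  -0.2  31.3] turn about tool z needed -180.23 tilt [-0.001 -0.    -1.   ] F [ 0.3 -0.1 -3.2] open 0.04555712559302323 29.999198019504547
```

Call:
{"op": "play_rows", "data": {"deltas": [0,3.2,2.5,0,40,0,3.2,2.5,0,40,0,3.2,2.3,0,40,0,4,1.2,0,40,0,4,1.2,0,40,0,4,1.2,0,40,0,4,1.2,0,40,0,0,0,0,40]}}

```text
t: 15.78
tool_pos: [0.5125, 0.001, 0.0197]
orientation: [3.106, -0.471, -0.001]
force: [0.0, -0.9, -4.2]
opening: 0.0455
gripper_force: 30.0
```

Run:
```python
from h import *
where()
```

```text
t 15.7833 S [-106.2   -0.4   19.7] turn about tool z needed -180.23 tilt [-0.001 -0.    -1.   ] F [ 0.  -0.9 -4.2] open 0.045513092515710264 29.999234676361084
```

Call:
{"op": "play_rows", "data": {"deltas": [0,0,1,0,40,0,0,1,0,40,0,0,0,0,40]}}

```text
t: 16.03
tool_pos: [0.513, 0.0019, 0.018]
orientation: [-3.106, 0.47, -0.0]
force: [-0.5, 0.5, -3.6]
opening: 0.0457
gripper_force: 30.0
```

Call:
{"op": "play_rows", "data": {"deltas": [0,0,0.8,0,40,0,0,0,0,40]}}

```text
t: 16.2
tool_pos: [0.5133, 0.0021, 0.0176]
orientation: [-3.106, 0.47, -0.001]
force: [-1.5, 1.7, -0.2]
opening: 0.0451
gripper_force: 30.0
```

Call:
{"op": "play_rows", "data": {"deltas": [0,-0.6,0.6,0,40,0,0,0,0,40]}}

```text
t: 16.37
tool_pos: [0.5137, 0.0026, 0.0171]
orientation: [-3.106, 0.47, -0.002]
force: [-0.1, 1.0, 0.7]
opening: 0.0454
gripper_force: 30.0
```

Call:
{"op": "play_rows", "data": {"deltas": [0,0,0.4,0,40,0,0,0,0,40]}}

```text
t: 16.53
tool_pos: [0.5137, 0.0026, 0.017]
orientation: [-3.106, 0.47, -0.002]
force: [-1.7, 2.4, 5.3]
opening: 0.045
gripper_force: 30.0
```

Run:
```python
from h import *
where()
```

```text
t 16.5333 S [-104.3   -1.1   17. ] turn about tool z needed -180.2 tilt [ 0.001  0.    -1.   ] F [-1.7  2.4  5.3] open 0.044958245466800745 30.00030219554901
```

Supported at exactly the rest height. Loosen, then open symmetrically and rise.

Call:
{"op": "play_rows", "data": {"deltas": [0,0,0,0,44,0,0,0,0,45,0,0,0,0,46], "newtons": 3}}

```text
t: 16.78
tool_pos: [0.5137, 0.0027, 0.0166]
orientation: [-3.106, 0.47, -0.002]
force: [1.6, 5.5, 2.2]
opening: 0.0457
gripper_force: 2.3
```

Call:
{"op": "play_rows", "data": {"deltas": [0,0,0,0,48,0,0,0,0,52,0,0,0,0,60,0,0,0,0,68,0,0,0,0,70,0,0,0,0,70]}}

```text
t: 17.28
tool_pos: [0.513, 0.0022, 0.0161]
orientation: [3.106, -0.471, -0.0]
force: [-0.4, -0.1, 0.1]
opening: 0.0693
gripper_force: 0.0
```

Run:
```python
from h import *
where()
```

```text
t 17.2833 S [-104.9   -0.5   16.1] turn about tool z needed -180.21 tilt [-0. -0. -1.] F [-0.4 -0.1  0.1] open 0.06931805162537322 0.0
```

Free of contact. Rise straight up and look.

Call:
{"op": "play_rows", "data": {"deltas": [0,0,-10,0,70,0,0,-25,0,70,0,0,-35,0,70,0,0,-35,0,70,0,0,-35,0,70,0,0,-35,0,70,0,0,-30,0,70,0,0,0,0,70,0,0,0,0,70]}}

```text
t: 18.03
tool_pos: [0.5147, 0.0022, 0.2247]
orientation: [-3.106, 0.47, -0.009]
force: [0.2, 0.0, -0.6]
opening: 0.07
gripper_force: 0.0
```

Run:
```python
from h import *
where(); w=snap("wrist","w9.png"); s=snap("scene","s9.png")["pixels"]
print(proj(w,W((-106,0,31))))
cv2.imwrite("pics/c9.png",np.hstack([cv2.resize(w["pixels"],(400,300)),cv2.resize(s[120:270,170:370],(400,300),interpolation=cv2.INTER_CUBIC)]))
```

```text
t 18.0333 S [-104.4   -2.2  224.7] turn about tool z needed -180.2 tilt [ 0.006 -0.001 -1.   ] F [ 0.2  0.  -0.6] open 0.07003088469920778 0.0
[279.74784327 184.84567207]
```

View pics/c9.png

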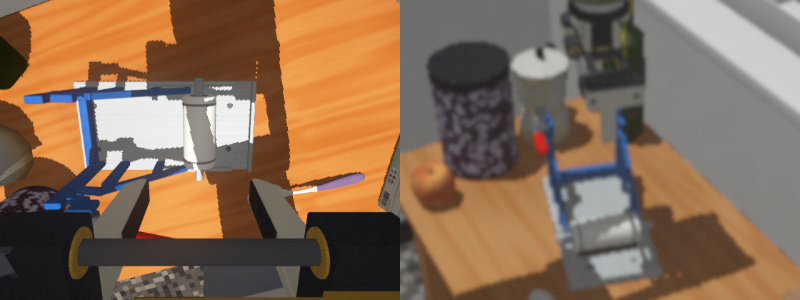

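Roller lies across the tray at (200,130) in the left panel (full-size ≈(280,182), predicted rest (280,185)); the red lever is still over (scene panel (540,142)), and the bystanders are in place.

Run:
```python
from h import *
a=robot.read_camera("wrist")["pixels"]; b=robot.read_camera("wrist")["pixels"]
print(cv2.absdiff(a,b)[120:260,240:330].mean()); where(); print(robot.close_job())
```

```text
4.995291005291005
t 18.2333 S [-105.     0.4  219.6] turn about tool z needed -180.2 tilt [-0.003  0.    -1.   ] F [ 0.2 -0.1 -0.2] open 0.06990808714541569 0.0
the job is handed in; nothing more can be done
None
```

The job is handed in at about 18 s of the 58 s allowed: the red lever is open against its stop, the roller lies between the two ribs of the tray, and in the last pictures nothing else looked shifted; I did not positively confirm the roller was still, because the final stillness check was inconclusive.

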